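# Load the tape stand

## Task

Take the wide roll of tape off its hook and put it over the upright spindle of the tape stand, lying flat and fully down on the base (lower it, do not let it drop; the spindle stands somewhere along its slot, so look or feel for it). Then lift the hold-down cap out of the bin and set it over the spindle's end, knob up and fully down on the roll. Leave the narrow roll hanging, and the jar and the glue bottle where they are.

Things in the scene. Friction and masses are not known exactly. Their poses are not given: they have to be found in the camera images.
- wide_roll_mid (a point): centre of the wide tape roll: brown cardboard-coloured ring, outside diameter 66 mm, hole 40 mm, width (along its axis) 48 mm, 0.14 to 0.26 kg. Its z axis is the roll's axis; as it hangs, +z points along the peg away from the board (towards the robot and up at 45 deg). The roll is the same either way round.
- narrow_roll_mid (a point): centre of the narrow tape roll, 20 mm wide, otherwise the same diameters; hangs on the other peg and must stay there
- rack: plywood rack 240 mm wide (y), 200 deep, 190 high; origin: centre of underside, z up. On a flat base stand two 36 mm wide slats, 140 mm apart in y, leaning back 45 deg, their faces (the board) looking to rack -x and up; from each a steel peg points square out (to rack -x and up at 45 deg). Which roll hangs where varies. A roll's rear face lies on the board, the top of its hole rests on the peg
- peg0 (a point): root of a peg, on the board's face, at rack y -70 mm (rack's axes). Both pegs: 12 mm round bar, straight for 50 mm out from the board, then an upturned tip 20 mm straight up, ending 66 mm out from the board and 16 mm uphill of the peg's axis. Raise a roll 14 mm up the board's slope, so that the peg runs through the middle of its hole, then draw it off along the peg
- peg1 (a point): root of the other peg, at rack y = +70 mm, same shape
- stand_mid (a point): tape stand: fixed grey base 25 mm high, 150 (x) by 200 mm (y). Point: middle of the black slot on the base's flat top; slot along x, z up. A fixed steel spindle, 32 mm across, 68 mm tall above the base's top (top edge chamfered 5 mm), stands on the slot line anywhere from x = -16 to +16 mm; its place is not reported. A steel cutter bar, 110 mm long, 30 mm high, is at y = -120 mm
- cap: hold-down cap, aluminium: a 60 mm round, 30 mm high body with a knob on top, 30 mm in diameter and 35 mm high (65 mm in all), 0.12 kg; a round recess in its underside, 40 mm across and 24 mm deep, goes over the spindle's end that sticks 20 mm out of the seated roll. Origin: centre of its underside, z up through the knob. Stands upright in the bin
- bin: fixed grey open bin, 140 (x) by 210 (y) by 50 mm high, walls and floor 4 mm; origin at the centre of its underside. Cap and jar stand in it, about 100 mm apart along its y axis, either way round
- jar: small jar with a white lid, 48 mm across, 55 mm high, in the bin; origin at the centre of its underside; bystander
- glue: white glue bottle, 130 mm high, 56 mm across; origin at the centre of its underside; bystander
Things that resemble listed ones, but are neither listed nor needed, are in the scene too. What is shaped like the cap but blue or turquoise is not meant.

How it is judged:
On the way, in this order (a step that is already met when the one before it is completed fails the run):
1. the wide roll is off its hook and clear of the rack (distance of wide_roll_mid from where it was at the start of the episode above 0.08 m and contact force between wide_roll and rack below 0.05 N), for 0.2 s.
2. the wide roll is down on the tape stand, flat, over the spindle, and let go, while the cap is still off it (z of wide_roll_mid in the frame of stand_mid between 0.02 and 0.028 m and angle between the z axis of wide_roll_mid and the z axis of stand_mid, either way round below 0.07 rad and horizontal distance between wide_roll_mid and stand_mid below 0.025 m and contact force between the fingers and wide_roll below 0.05 N and horizontal distance between cap and wide_roll_mid above 0.05 m), for 0.2 s.
At the end, for the whole second after the job is handed in: Wide roll on the spindle, flat within 4 deg, its middle 20-28 mm above the base's top, within 25 mm of the slot's middle; cap upright within 4.5 deg, its underside 44-53 mm above the base's top, within 12 mm of the roll's axis; both at rest; narrow roll, jar, glue within 30 mm of their starts (z of wide_roll_mid in the frame of stand_mid between 0.02 and 0.028 m and angle between the z axis of wide_roll_mid and the z axis of stand_mid, either way round below 0.07 rad and horizontal distance between wide_roll_mid and stand_mid below 0.025 m and linear speed of each of wide_roll, cap below 0.02 m/s and z of cap in the frame of stand_mid between 0.044 and 0.053 m and angle between cap's own z axis and vertical below 0.08 rad and horizontal distance between cap and wide_roll_mid below 0.012 m and distance of each of narrow_roll_mid, jar, glue from where it was at the start of the episode below 0.03 m); the robot touches nothing.
It fails at once if the wide roll is dropped: it falls out of the fingers onto the stand, faster than 0.6 m/s (linear speed of wide_roll above 0.6 m/s and contact force between the fingers and wide_roll below 0.1 N and horizontal distance between wide_roll_mid and stand_mid below 0.06 m).
It fails at once if the narrow roll, the jar or the glue bottle is knocked away (more than 60 mm) (distance of any of narrow_roll_mid, jar, glue from where it was at the start of the episode above 0.06 m).
It also fails if it takes over 72 s, if anything falls off the work surface, if the arm or the gripper's body presses on something with over 40 N, if the wrist force passes 120 N, or if a joint passes its speed limit or range.

## Robot

A 7-joint arm with a two-finger parallel gripper is mounted at the origin on the work surface. World frame = base frame: x ahead of the robot, y to its left, z up, the work surface at z = 0. Lengths are in m, angles in rad, forces in N, time in s.
With the tool pointing down it reaches from about 0.425 to 0.875 m from the base axis. Payload 4.7 kg.
Tool frame: the origin (TCP) lies on the centre line of the jaws, within the pads' length; the fingertips stand 14 mm ahead of it and the grasp point (between the pads) lies 5 mm behind it; z points along the fingers, y is the line along which they close (so a half turn about z gives the same grasp; the last joint's range is limited). The gripper opens to 87 mm and grips with 3 to 60 N. Pads are 19 mm wide; open, the fingers measure 117 mm over their backs; the gripper's body (75 mm by 190 mm) begins 51 mm behind the grasp point.
Start: joints at [0.014, 0.321, -0.07, 1.45, 0.023, 1.371, -0.057], TCP at [0.65, -0, 0.237] pointing down, gripper open.
Joint ranges: [-2.86, 2.86], [-0.3, 2.09], [-1.38, 1.24], [0.06, 2.45], [-1.56, 4.7], [0.09, 2.05], [-2.69, 2.69]. Speed limits (rad/s): [2.57, 2.57, 3.14, 3.14, 3.14, 3.14, 3.14].

## Interface

Orientations are given as a rotation vector (axis times angle).
In Python, from bench import ctrl gives the robot as it stands.
- The arm moves only by the tool send_rows, never from a script. Its argument "steps" is a list of rows, each an object of numbers: "tx", "ty", "tz": the shift along the tool's x, y, z in units of 60 mm (1.0 is 60 mm); "turn": the turn about the tool's z in units of 8 degrees (1.0 is 8 degrees); "grip": the opening, from 0 (shut) to 1 (fully open). A call has 1 to 12 rows; each row shifts and turns the commanded pose from where the row before left it, along the tool's axes as they then stand; what a row does not reach is not made up. A row lasts 1/8 s, in which the tool goes at most 62.5 mm and 10.7 degrees, less where a joint would pass 70% of its speed; a pose out of reach is approached as far as the arm can. A call is refused whole if a number of a shift passes 1 or a number of a turn 1, either way. A call with a gripper value outside its range is refused whole. The fingers move at their own pace and stop on an object; "newtons" is the grip in N (left out, the last holds). Time passes only in rows, so rows that do not move let the fingers close. It gives the time, the measured TCP pose, the force, the opening and the grip force at its end, in the units of the state.
- ctrl.get_state(): the state, without advancing time (a new reading comes with each control period).
- ctrl.get_image(name): name is "scene" or "side" or "wrist"; returns a dict with "pixels" (384x512x3 uint8, red, green, blue), "K" (3x3 intrinsics, pixels), "cam_to_world" (4x4, takes a point from camera to world coordinates); the wrist camera has in their place "T_tool_cam" (4x4, takes a point from camera to tool coordinates, whose origin is the TCP and whose axes are the flange's). Camera axes: x right, y down, z forward; pixel columns grow to the right and rows downward; lengths in m; the calibration is good to about 2 mm. The wrist camera is an equidistant fisheye: a pixel r from the principal point sees the ray r / f radians off the axis. A picture is of the moment at which its call begins: read the wrist's pose just before it. There is no depth.
- ctrl.close_job(): hands the job in; it is judged then, once.
The state is a dict: "time": time; "joint_positions": joint angles; "qd": joint speeds; "joint_torque": joint torques, N m; "position": TCP position; "tool_rot": TCP orientation; "ft_force": force on the tool from outside, world axes, zero at the start; "torque": the same for the moment, N m; "grip_width": opening from 0.0 (shut) to 1.0 (fully open); "grip_force": force on a finger pad.
Only numpy, scipy, OpenCV 4.12 (cv2) and the standard library are available. Lean on these libraries where they do the work, as an engineer would, in place of code of your own. Each camera call takes 0.05 s, during which the arm holds its last target. There are 200 camera calls.

## Working session

There is one attempt and no reset: what is moved stays moved. The work goes in short steps, Python scripts to look and compute and a tool call to move; the robot and the scene stay as the last step left them, time stands still between calls to the robot, and variables do not carry over. Pictures are saved under pics/ and viewed, at most 10 in all, crops included, and the job is handed in when it is done.

Besides the shell and the picture viewer there is one more tool, called after "Emit:" as a command line: name --argument value ..., lists and objects as JSON in quotes. send_rows: Moves the arm, as the interface text tells. Its arguments: {"type":"object","properties":{"steps":{"type":"array"},"newtons":{"type":"number"}},"required":["steps"]}

```bash
mkdir -p pics; python3 - <<'E'
from bench import ctrl
import cv2,numpy as np,pickle
d={}
s=ctrl.get_state();print(s)
for n in("scene","side","wrist"):
    im=ctrl.get_image(n);d[n]=im
    print(n,im["K"],im.get("cam_to_world",im.get("T_tool_cam")))
pickle.dump((s,d),open("first.pkl","wb"))
for n in("scene","side"):
    cv2.imwrite(f"pics/{n}0.png",cv2.resize(d[n]["pixels"][:,:,::-1],(768,576)))
E
```

```text
{'time': 0.0, 'joint_positions': array([ 0.01411533,  0.32183228, -0.07004573,  1.45164405,  0.02261593,
        1.37080925, -0.05690665]), 'qd': array([-1.31932213e-03,  1.96324618e-03, -4.74468777e-04,  2.12510536e-05,
       -2.18423623e-04, -4.61826186e-04,  1.14885261e-04]), 'joint_torque': array([-2.58547143e-04, -4.91284704e+01, -4.03903294e-01, -3.12526345e+01,
       -6.40594075e-02,  4.37659642e-02,  1.61017233e-04]), 'position': array([ 6.49482499e-01, -8.83083081e-05,  2.35470708e-01]), 'tool_rot': array([-2.220581  , -2.22052345,  0.0022517 ]), 'ft_force': array([-0.0807964 , -0.18827242, -0.10729513]), 'torque': array([-0.01090251,  0.03150592, -0.03834205]), 'grip_force': 0.0, 'grip_width': 1.0057728564458301}
scene [[461.95850503   0.         261.09152389]
 [  0.         461.95850503 200.58042433]
 [  0.           0.           1.        ]] [[ 0.71016987  0.57937597 -0.39997781  1.00494163]
 [ 0.70389502 -0.57317636  0.41952434 -0.43687053]
 [ 0.0138045  -0.57947593 -0.81487243  1.06347061]
 [ 0.          0.          0.          1.        ]]
side [[416.44764787   0.         258.26995015]
 [  0.         416.44764787 193.05759371]
 [  0.           0.           1.        ]] [[-0.77392811 -0.48844067  0.4030645   0.0938705 ]
 [-0.63301716  0.57857868 -0.51433062  0.63536192]
 [ 0.01801547 -0.65320167 -0.75696963  1.01885426]
 [ 0.          0.          0.          1.        ]]
wrist [[297.31863964   0.         252.52405958]
 [  0.         297.31863964 190.24645551]
 [  0.           0.           1.        ]] [[-2.81783418e-04 -9.65990615e-01 -2.58576976e-01  7.06870178e-02]
 [ 9.99999705e-01 -4.56979283e-04  6.17434569e-04  8.20396422e-04]
 [-7.14600320e-04 -2.58576725e-01  9.65990459e-01 -1.47551199e-01]
 [ 0.00000000e+00  0.00000000e+00  0.00000000e+00  1.00000000e+00]]
```

View pics/scene0.png

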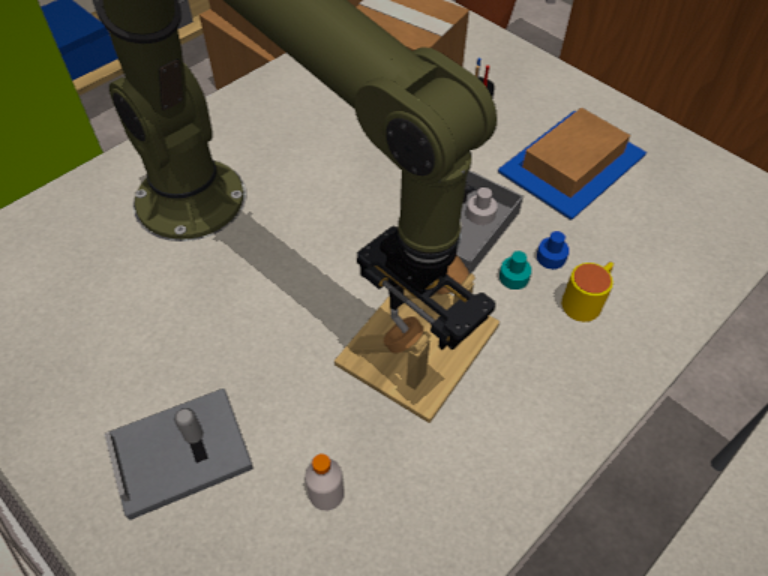

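View pics/side0.png

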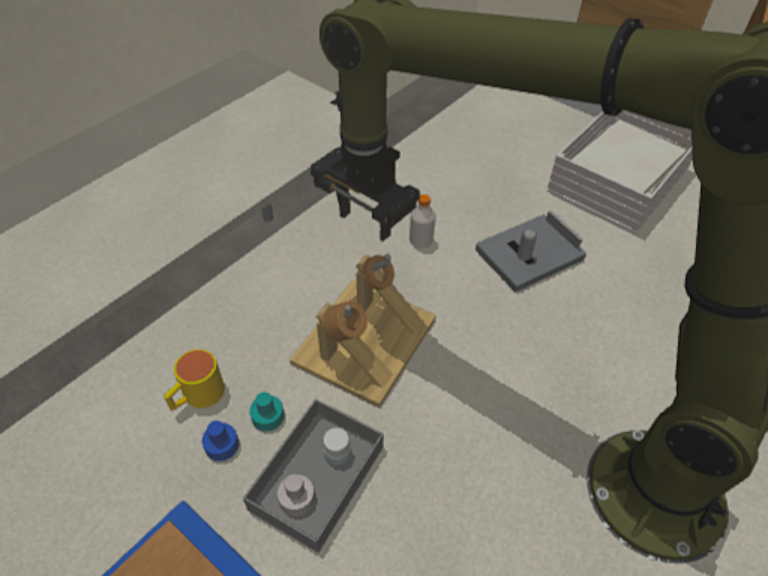

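Side view (768 px wide): wide roll at about (343,322), narrow roll at (378,272), spindle at (529,240), cap at (295,493) and jar at (337,443) in the bin, rack base corners at (436,318), (380,402) and (291,358). In the scene view the gripper hides the rack.

```bash
cat > h.py <<'E'
import numpy as np,cv2
from scipy.spatial.transform import Rotation as Ro
def ray(im,uv,s=None):
    K=im["K"];x=(np.array(uv,float)-[K[0,2],K[1,2]])/K[0,0]
    if "cam_to_world" in im: T=im["cam_to_world"];d=np.r_[x,1]
    else:
        A=np.eye(4);A[:3,:3]=Ro.from_rotvec(s["tool_rot"]).as_matrix();A[:3,3]=s["position"]
        T=A@im["T_tool_cam"];r=np.hypot(*x);d=np.r_[x/max(r,1e-9)*np.sin(r),np.cos(r)]
    d=T[:3,:3]@d;return T[:3,3],d/np.linalg.norm(d)
def onz(im,uv,z,s=None):
    o,d=ray(im,uv,s);return o+d*(z-o[2])/d[2]
def tri(rs):
    A=sum(np.eye(3)-np.outer(d,d) for o,d in rs);b=sum((np.eye(3)-np.outer(d,d))@o for o,d in rs)
    p=np.linalg.solve(A,b);return p,[round(1e3*np.linalg.norm(np.cross(p-o,d)),1) for o,d in rs]
def proj(im,p,s=None):
    if "cam_to_world" in im:T=im["cam_to_world"]
    else:
        A=np.eye(4);A[:3,:3]=Ro.from_rotvec(s["tool_rot"]).as_matrix();A[:3,3]=s["position"];T=A@im["T_tool_cam"]
    c=T[:3,:3].T@(np.array(p)-T[:3,3]);K=im["K"]
    if "cam_to_world" in im:x=c[:2]/c[2]
    else:
        r=np.arctan2(np.hypot(c[0],c[1]),c[2]);x=c[:2]/np.hypot(c[0],c[1])*r
    return x*K[0,0]+[K[0,2],K[1,2]]
E
python3 - <<'E'
from h import *;import pickle
np.set_printoptions(precision=4,suppress=True)
s,d=pickle.load(open("first.pkl","rb"));a=d["side"];b=d["scene"]
for n,uv,z in[("rackR",(436,318),.0),("rackF",(380,402),.0),("rackL",(291,358),.0),("wide",(345,322),.13),("narrow",(378,272),.13),("cap",(295,482),.069),("jar",(337,438),.059),("spin",(529,233),.093),("glue",(424,200),.13),("bin",(317,403),.05),("bin2",(383,437),.05),("bin3",(318,548),.05),("bin4",(247,500),.05)]:
    print(n,onz(a,np.array(uv)/1.5,z))
for n,uv in[("stA",(224,390)),("stB",(251,468)),("stC",(130,515)),("stD",(108,432))]:print(n,onz(b,np.array(uv)/1.5,.025))
print(tri([ray(a,np.array((529,233))/1.5),ray(b,np.array((184,412))/1.5)]))
print(tri([ray(a,np.array((424,200))/1.5),ray(b,np.array((321,462))/1.5)]))
E
```

```text
rackR [ 0.5099 -0.0617  0.    ]
rackF [0.4717 0.1663 0.    ]
rackL [0.6687 0.2024 0.    ]
wide [0.5767 0.1401 0.13  ]
narrow [0.6093 0.0085 0.13  ]
cap [0.4568 0.3957 0.069 ]
jar [0.461  0.2931 0.059 ]
spin [ 0.4567 -0.3125  0.093 ]
glue [ 0.668  -0.2161  0.13  ]
bin [0.5372 0.2623 0.05  ]
bin2 [0.4057 0.2384 0.05  ]
bin3 [0.364  0.4427 0.05  ]
bin4 [0.5012 0.4604 0.05  ]
stA [ 0.4265 -0.2327  0.025 ]
stB [ 0.5663 -0.2867  0.025 ]
stC [ 0.4966 -0.4612  0.025 ]
stD [ 0.3563 -0.4113  0.025 ]
(array([ 0.4547, -0.3119,  0.0953]), [np.float64(1.9), np.float64(1.9)])
(array([ 0.6719, -0.224 ,  0.1227]), [np.float64(1.2), np.float64(1.2)])
```

Emit:
send_rows --steps '[{"tz": -0.9},{"tx": 0.7,"ty": -0.5},{"tx": 0.7,"ty": -0.5,"tz": -0.2},{"tx": 0.7,"ty": -0.5},{"turn": -1},{"turn": -1},{"turn": -1},{"turn": -1},{"turn": -1},{"turn": -1},{"turn": -1},{"turn": -1}]'

```text
validation failed for argument at $.st...
```

Emit:
send_rows --steps '[{"turn": -1},{"turn": -1},{"turn": -1},{"turn": -1},{"turn": -0.4},{}]'

```text
validation failed for argument at $.st...
```

```bash
python3 - <<'E'
from bench import ctrl
import cv2,numpy as np,pickle
d={}
s=ctrl.get_state();print(s["position"],s["tool_rot"],s["joint_positions"])
for n in("scene","side","wrist"): d[n]=ctrl.get_image(n)
pickle.dump((s,d),open("b.pkl","wb"))
w=d["wrist"]["pixels"][:,:,::-1];c=d["scene"]["pixels"][:,:,::-1]
cv2.imwrite("pics/w1.png",cv2.resize(w,(768,576)))
E
```

```text
[ 6.49617612e-01 -5.26703805e-05  2.35711434e-01] [-2.22075753e+00 -2.22077607e+00  1.71052895e-03] [ 0.01408977  0.32167089 -0.07006412  1.45137355  0.02260546  1.37078202
 -0.0569073 ]
```

View pics/w1.png

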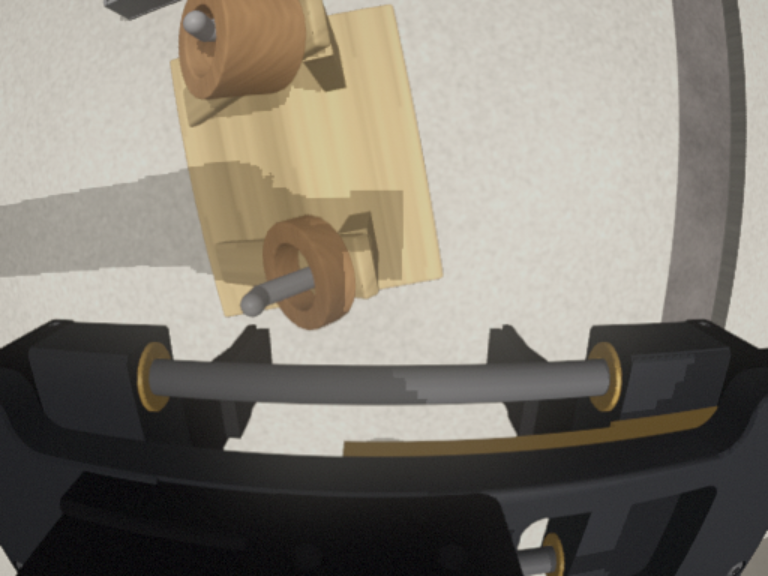

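The rows were refused, probably because some fields were missing. The wrist view shows the narrow roll at (310,270), the wide roll at (240,45) and the rack base right edge running from (393,5) to (441,277). I'll resend with every field filled in.

Emit:
send_rows --steps '[{"tx": 0,"ty": 0,"tz": -0.9,"turn": 0,"grip": 1},{"tx": 0.7,"ty": -0.5,"tz": 0,"turn": 0,"grip": 1},{"tx": 0.7,"ty": -0.5,"tz": -0.2,"turn": 0,"grip": 1},{"tx": 0.7,"ty": -0.5,"tz": 0,"turn": 0,"grip": 1},{"tx": 0,"ty": 0,"tz": 0,"turn": -1,"grip": 1},{"tx": 0,"ty": 0,"tz": 0,"turn": -1,"grip": 1},{"tx": 0,"ty": 0,"tz": 0,"turn": -1,"grip": 1},{"tx": 0,"ty": 0,"tz": 0,"turn": -1,"grip": 1},{"tx": 0,"ty": 0,"tz": 0,"turn": -1,"grip": 1},{"tx": 0,"ty": 0,"tz": 0,"turn": -1,"grip": 1},{"tx": 0,"ty": 0,"tz": 0,"turn": -1,"grip": 1},{"tx": 0,"ty": 0,"tz": 0,"turn": -1,"grip": 1}]'

```text
time: 1.8
position: [0.5599, 0.126, 0.3026]
tool_rot: [-0.7, -3.063, 0.0]
ft_force: [0.7, -1.0, -1.2]
grip_width: 0.998
grip_force: 0.0
```

Emit:
send_rows --steps '[{"tx": 0,"ty": 0,"tz": 0,"turn": -1,"grip": 1},{"tx": 0,"ty": 0,"tz": 0,"turn": -1,"grip": 1},{"tx": 0,"ty": 0,"tz": 0,"turn": -1,"grip": 1},{"tx": 0,"ty": 0,"tz": 0,"turn": -1,"grip": 1},{"tx": 0,"ty": 0,"tz": 0,"turn": -0.4,"grip": 1},{"tx": 0,"ty": 0,"tz": 0,"turn": 0,"grip": 1},{"tx": 0,"ty": 0,"tz": 0,"turn": 0,"grip": 1}]'

```text
time: 2.68
position: [0.56, 0.1259, 0.3026]
tool_rot: [-0.25, 3.132, -0.0]
ft_force: [0.0, -0.4, -0.7]
grip_width: 1.001
grip_force: 0.0
```

```bash
python3 - <<'E'
from bench import ctrl
import cv2,numpy as np,pickle
d={}
s=ctrl.get_state();print(s["position"],s["tool_rot"],s["joint_positions"])
for n in("scene","side","wrist"): d[n]=ctrl.get_image(n)
pickle.dump((s,d),open("b.pkl","wb"))
w=d["wrist"]["pixels"][:,:,::-1];c=d["side"]["pixels"][:,:,::-1]
cv2.imwrite("pics/w2.png",np.vstack([cv2.resize(w[:260],(768,390)),cv2.resize(c[150:290,150:420],(384,200)).repeat(1,0) if 0 else cv2.resize(c[150:290,150:534],(768,210))[:,:768]]))
E
```

```text
[0.55997558 0.1259304  0.30256417] [-2.50280060e-01  3.13157838e+00 -7.02643318e-05] [-0.02961137  0.14742787 -0.26737057  1.53515152  0.03909037  1.46424206
  1.43192559]
```

View pics/w2.png

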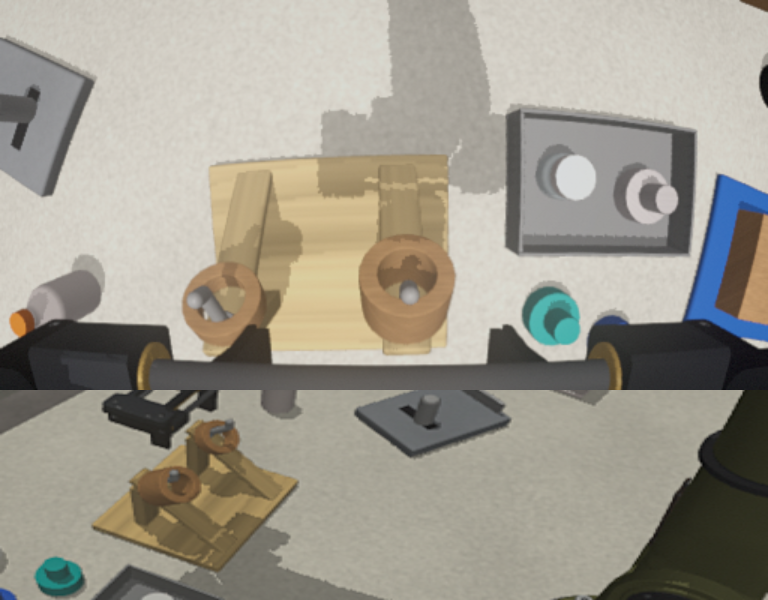

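Wrist view: wide roll face centred near (407,277), with its peg tip at (409,292). Bin with jar at (575,177) and cap knob at (665,200). Stand spindle at (25,108). The side view below it is now clear, with the wide roll at (170,485).

```bash
python3 - <<'E'
from h import *;import pickle
s,d=pickle.load(open("b.pkl","rb"))
P=[0.577,.140,.13]
out=[]
for n,c,z in(("wrist",(271,190),6),("side",None,8),("scene",None,8)):
    im=d[n]; c=np.round(proj(im,P)).astype(int) if c is None else c
    h=400//z if n=="wrist" else 25
    w,hh=(33,48) if n=="wrist" else (24,36)
    x0,y0=c[0]-w,c[1]-hh
    cr=im["pixels"][y0:y0+2*hh,x0:x0+2*w,::-1]
    cr=cv2.resize(cr,(2*w*z,2*hh*z),interpolation=cv2.INTER_NEAREST)
    cr=cr[:576,:396]; out.append(cv2.resize(cr,(266,int(cr.shape[0]*266/cr.shape[1])))[:387]); print(n,x0,y0,266/(2*w) )
m=min(o.shape[0] for o in out)
cv2.imwrite("pics/c3.png",np.hstack([o[:m] for o in out]));print(m)
E
```

```text
wrist 238 142 4.03030303030303
side 206 179 5.541666666666667
scene 272 150 5.541666666666667
386
```

View pics/c3.png

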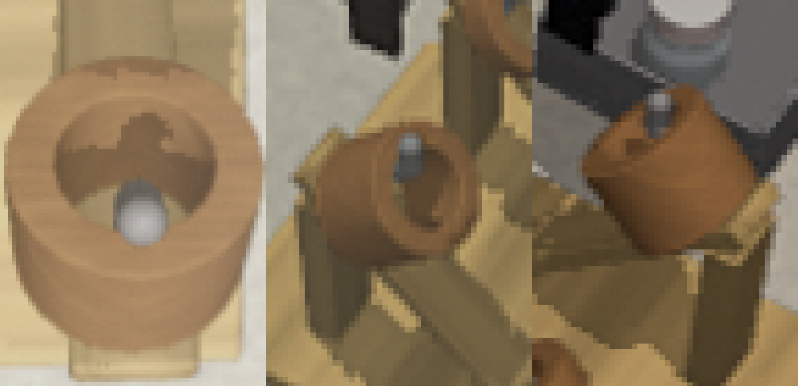

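Face ellipse centres in the crop: wrist (135,168), side (162,195) and scene (110,132). Peg tip ends: (142,220), (144,143) and (128,100). I'll triangulate both.

```bash
python3 - <<'E'
from h import *;import pickle
np.set_printoptions(precision=4,suppress=True)
s,d=pickle.load(open("b.pkl","rb"));w,a,b=d["wrist"],d["side"],d["scene"]
P=lambda x0,y0,k,u,v:(x0+u/k-.5,y0+v/k-.5)
def r3(x,y,z):return[ray(w,P(238,142,4.03,*x),s),ray(a,P(206,179,5.54,*y)),ray(b,P(272,150,5.54,*z))]
F=r3((135,168),(162,195),(110,132));f,e=tri(F);print("face",f,e,tri(F[:2]))
T=r3((142,220),(144,143),(128,100));t,e=tri(T);print("tip",t,e)
# rack yaw from wrist: base edges front (210,165)-(447,155), sides (z .012)
W=lambda u,v,z:onz(w,(u/1.5,v/1.5),z,s)
A,B=W(211,165,.012),W(447,155,.012);print(A,B,np.degrees(np.arctan2(*(-(B-A)[:2]*[1,-1]))))
yaw=np.radians(9.5)
for y in (8,9.5,11):
    y=np.radians(y);x=np.array([np.cos(y),np.sin(y),0]);ax=(-x+[0,0,1])/2**.5;up=(x+[0,0,1])/2**.5
    m=f-.024*ax;print(m,"tip rel mid: axial,uphill,lat",(t-m)@ax,(t-m)@up,(t-m)@np.cross(ax,up))
print("spin top",W(8,108,.093),"cap",W(666,200,.069),"jar",W(576,177,.059))
E
```

```text
face [0.5559 0.1442 0.1573] [np.float64(2.5), np.float64(1.3), np.float64(1.6)] (array([0.5574, 0.1441, 0.1551]), [np.float64(1.7), np.float64(1.7)])
tip [0.5635 0.1445 0.1878] [np.float64(0.8), np.float64(1.2), np.float64(1.5)]
[ 0.509  -0.0556  0.012 ] [0.4664 0.178  0.012 ] 10.327159409427699
[0.5727 0.1465 0.1404] tip rel mid: axial,uphill,lat 0.04015454414267377 0.02688276193344493 -0.000703387505384875
[0.5727 0.147  0.1404] tip rel mid: axial,uphill,lat 0.040169401919560074 0.02686790415655863 -0.0009017246854277792
[0.5726 0.1474 0.1404] tip rel mid: axial,uphill,lat 0.04018792580596199 0.02684938027015671 -0.0010994438684134404
spin top [ 0.4596 -0.2775  0.093 ] cap [0.461  0.3966 0.069 ] jar [0.4629 0.2953 0.059 ]
```

Emit:
send_rows --steps '[{"tx": -0.27,"ty": 0.3,"tz": 0.4,"turn": -0.1,"grip": 1},{"tx": 0,"ty": 0,"tz": 0.6,"turn": 0,"grip": 1},{"tx": 0,"ty": 0,"tz": 0.6,"turn": 0,"grip": 1},{"tx": 0,"ty": 0,"tz": 0.6,"turn": 0,"grip": 1},{"tx": 0,"ty": 0,"tz": 0.47,"turn": 0,"grip": 1},{"tx": 0,"ty": 0,"tz": 0,"turn": 0,"grip": 1}]'

```text
time: 3.58
position: [0.5714, 0.1458, 0.14]
tool_rot: [0.273, -3.125, 0.001]
ft_force: [0.5, 0.4, 0.4]
grip_width: 1.001
grip_force: 0.0
```

Emit:
send_rows --newtons 45 --steps '[{"tx": 0,"ty": 0,"tz": 0,"turn": 0,"grip": 0.5},{"tx": 0,"ty": 0,"tz": 0,"turn": 0,"grip": 0.5},{"tx": 0,"ty": 0,"tz": 0,"turn": 0,"grip": 0.5},{"tx": 0,"ty": 0,"tz": 0,"turn": 0,"grip": 0.5},{"tx": 0,"ty": 0,"tz": 0,"turn": 0,"grip": 0.5},{"tx": 0,"ty": 0,"tz": 0,"turn": 0,"grip": 0.5}]'

```text
time: 4.32
position: [0.5739, 0.1468, 0.1438]
tool_rot: [-0.274, 3.127, 0.001]
ft_force: [-1.2, -0.1, 4.8]
grip_width: 0.764
grip_force: 45.0
```

Emit:
send_rows --steps '[{"tx": -0.1,"ty": 0,"tz": -0.1,"turn": 0,"grip": 0.5},{"tx": -0.1,"ty": 0,"tz": -0.1,"turn": 0,"grip": 0.5},{"tx": 0,"ty": 0,"tz": 0,"turn": 0,"grip": 0.5},{"tx": 0,"ty": 0,"tz": 0,"turn": 0,"grip": 0.5}]'

```text
time: 4.82
position: [0.5847, 0.1482, 0.1547]
tool_rot: [0.274, -3.129, 0.001]
ft_force: [-4.6, -2.2, 4.2]
grip_width: 0.762
grip_force: 45.0
```

```bash
python3 - <<'E'
from h import *;from bench import ctrl
o=[]
for n,P,in(("side",(.575,.145,.16)),("scene",(.575,.145,.16))):
    im=ctrl.get_image(n);c=np.round(proj(im,P)).astype(int)
    o.append(cv2.resize(im["pixels"][c[1]-40:c[1]+40,c[0]-40:c[0]+40,::-1],(400,400),interpolation=cv2.INTER_CUBIC))
cv2.imwrite("pics/g4.png",np.hstack(o))
E
```

```text
(no output)
```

View pics/g4.png

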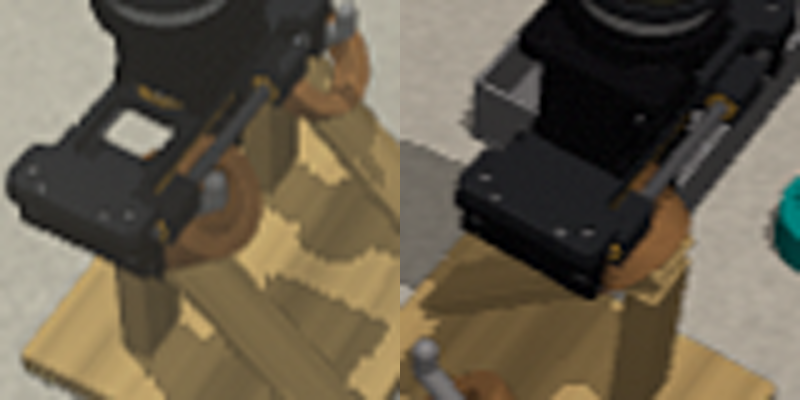

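The roll is held, and the peg at (215,190) in the left crop now sits near the middle of the hole. Next is the draw along the peg.

Emit:
send_rows --steps '[{"tx": 0.15,"ty": 0,"tz": -0.15,"turn": 0,"grip": 0.5},{"tx": 0.2,"ty": 0,"tz": -0.2,"turn": 0,"grip": 0.5},{"tx": 0.2,"ty": 0,"tz": -0.2,"turn": 0,"grip": 0.5},{"tx": 0.2,"ty": 0,"tz": -0.22,"turn": 0,"grip": 0.5},{"tx": 0.2,"ty": 0,"tz": -0.2,"turn": 0,"grip": 0.5}]'

```text
time: 5.55
position: [0.5281, 0.1384, 0.2139]
tool_rot: [-0.274, 3.128, 0.0]
ft_force: [-0.6, 0.2, -1.9]
grip_width: 0.76
grip_force: 45.0
```

Emit:
send_rows --steps '[{"tx": 0.2,"ty": 0,"tz": -0.2,"turn": 0,"grip": 0.5},{"tx": 0.2,"ty": 0,"tz": -0.2,"turn": 0,"grip": 0.5},{"tx": 0,"ty": 0,"tz": -0.3,"turn": 0,"grip": 0.5},{"tx": 0,"ty": 0,"tz": 0,"turn": 0,"grip": 0.5},{"tx": 0,"ty": 0,"tz": 0,"turn": 0,"grip": 0.5}]'

```text
time: 6.18
position: [0.5054, 0.1343, 0.2543]
tool_rot: [0.274, -3.129, -0.0]
ft_force: [-0.1, -0.8, -2.5]
grip_width: 0.76
grip_force: 45.0
```

```bash
python3 - <<'E'
from h import *;from bench import ctrl
s=ctrl.get_state();print(s["position"],s["tool_rot"])
o=[]
for n in("side","scene"):
    im=ctrl.get_image(n);c=np.round(proj(im,s["position"])).astype(int)
    o.append(cv2.resize(im["pixels"][max(c[1]-50,0):c[1]+50,c[0]-50:c[0]+50,::-1],(400,400),interpolation=cv2.INTER_CUBIC))
cv2.imwrite("pics/g5.png",np.hstack(o))
E
```

```text
[0.5053629  0.13433166 0.25431178] [ 2.73675664e-01 -3.12946047e+00 -6.98403526e-06]
```

View pics/g5.png

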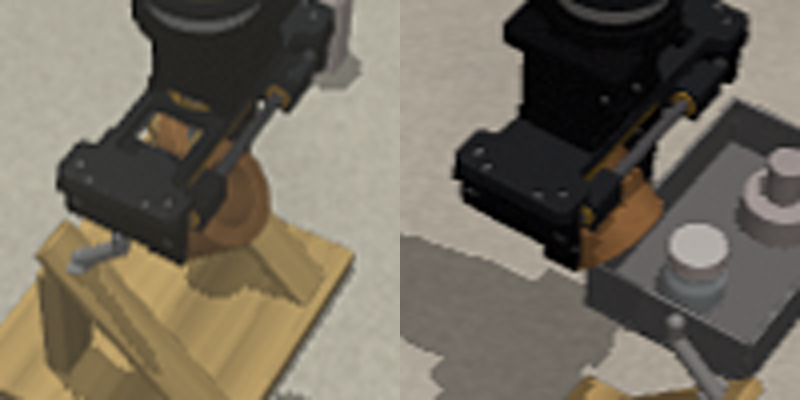

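The roll is off the peg and clear. I'll carry it to open table near (0.44,-0.11) to turn it flat, since the tool cannot tilt.

Emit:
send_rows --steps '[{"tx": 0.35,"ty": -0.77,"tz": 0,"turn": 0,"grip": 0.5},{"tx": 0.35,"ty": -0.77,"tz": 0,"turn": 0,"grip": 0.5},{"tx": 0.35,"ty": -0.77,"tz": 0,"turn": 0,"grip": 0.5},{"tx": 0.35,"ty": -0.77,"tz": 0,"turn": 0,"grip": 0.5},{"tx": 0.35,"ty": -0.77,"tz": 0,"turn": 0,"grip": 0.5},{"tx": 0,"ty": 0,"tz": 0.8,"turn": 0,"grip": 0.5},{"tx": 0,"ty": 0,"tz": 0.8,"turn": 0,"grip": 0.5},{"tx": 0,"ty": 0,"tz": 0.8,"turn": 0,"grip": 0.5},{"tx": 0,"ty": 0,"tz": 0.6,"turn": 0,"grip": 0.5},{"tx": 0,"ty": 0,"tz": 0.25,"turn": 0,"grip": 0.5},{"tx": 0,"ty": 0,"tz": 0.1,"turn": 0,"grip": 0.5},{"tx": 0,"ty": 0,"tz": 0,"turn": 0,"grip": 0.5}]'

```text
time: 7.78
position: [0.4427, -0.1115, 0.0543]
tool_rot: [-0.274, 3.128, -0.001]
ft_force: [0.7, -0.1, -2.1]
grip_width: 0.758
grip_force: 45.0
```

Emit:
send_rows --newtons 8 --steps '[{"tx": 0,"ty": 0,"tz": 0.08,"turn": 0,"grip": 0.5},{"tx": 0,"ty": 0,"tz": 0.08,"turn": 0,"grip": 0.5},{"tx": 0,"ty": 0,"tz": 0.08,"turn": 0,"grip": 0.5},{"tx": 0,"ty": 0,"tz": 0,"turn": 0,"grip": 0.5}]'

```text
time: 8.28
position: [0.4423, -0.1114, 0.0394]
tool_rot: [-0.274, 3.129, -0.0]
ft_force: [-0.1, 0.5, 0.4]
grip_width: 0.774
grip_force: 8.0
```

Emit:
send_rows --newtons 6 --steps '[{"tx": 0,"ty": 0,"tz": 0.06,"turn": 0,"grip": 0.5},{"tx": 0,"ty": 0,"tz": 0.06,"turn": 0,"grip": 0.5},{"tx": 0,"ty": 0,"tz": 0.06,"turn": 0,"grip": 0.5},{"tx": 0,"ty": 0,"tz": 0,"turn": 0,"grip": 0.5}]'

```text
time: 8.78
position: [0.4453, -0.1114, 0.0301]
tool_rot: [-0.274, 3.123, -0.002]
ft_force: [3.6, 0.2, 4.7]
grip_width: 0.775
grip_force: 6.0
```

Emit:
send_rows --steps '[{"tx": 0,"ty": 0,"tz": 0,"turn": 0,"grip": 0.84},{"tx": 0,"ty": 0,"tz": 0,"turn": 0,"grip": 0.9},{"tx": 0,"ty": 0,"tz": 0,"turn": 0,"grip": 1},{"tx": 0,"ty": 0,"tz": -0.5,"turn": 0,"grip": 1},{"tx": 0,"ty": 0,"tz": -1,"turn": 0,"grip": 1},{"tx": 0,"ty": 0,"tz": -1,"turn": 0,"grip": 1},{"tx": -0.6,"ty": 0,"tz": 0,"turn": 0,"grip": 1},{"tx": -0.5,"ty": 0,"tz": 0,"turn": 0,"grip": 1},{"tx": 0,"ty": 0,"tz": 0,"turn": 0,"grip": 1}]'

```text
time: 9.9
position: [0.508, -0.0991, 0.178]
tool_rot: [0.276, -3.129, -0.001]
ft_force: [-0.4, -0.0, 0.9]
grip_width: 1.001
grip_force: 0.0
```

```bash
python3 - <<'E'
from h import *;from bench import ctrl;import pickle
s=ctrl.get_state();print(s["position"],s["tool_rot"])
d={n:ctrl.get_image(n) for n in("side","scene","wrist")};pickle.dump((s,d),open("c.pkl","wb"))
w=d["wrist"]["pixels"][:,:,::-1]
a=d["side"];c=np.round(proj(a,(.44,-.11,.03))).astype(int)
cr=cv2.resize(a["pixels"][c[1]-25:c[1]+25,c[0]-30:c[0]+30,::-1],(240,200))
o=cv2.resize(w[:260],(768,390));o2=np.zeros((200,768,3),np.uint8);o2[:,:240]=cr
b=d["scene"];c=np.round(proj(b,(.46,-.33,.05))).astype(int)
o2[:,260:580]=cv2.resize(b["pixels"][c[1]-40:c[1]+40,c[0]-64:c[0]+64,::-1],(320,200))
cv2.imwrite("pics/w6.png",np.vstack([o,o2]));print(c)
E
```

```text
[ 0.50798748 -0.09907106  0.17796332] [ 2.76460261e-01 -3.12921233e+00 -6.46293430e-04]
[123 290]
```

View pics/w6.png

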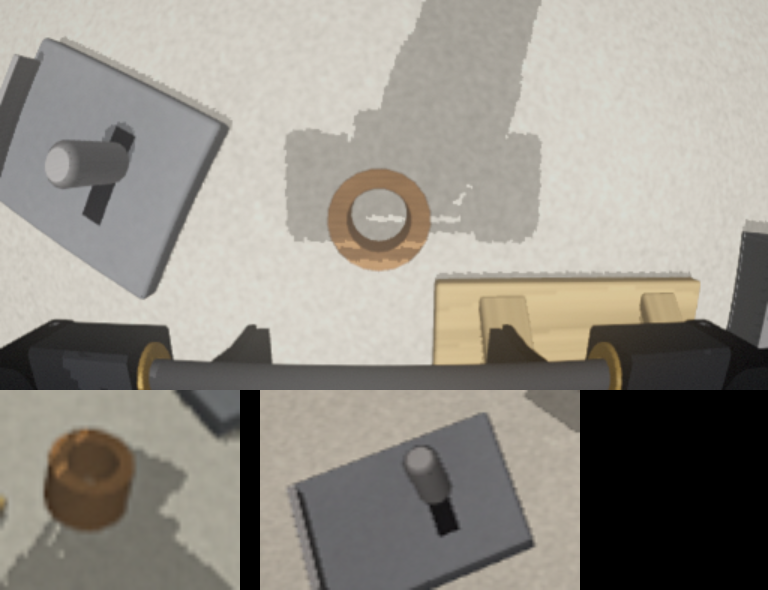

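The roll lies flat on the table: top ring from (328,…) to (431,…), centre about (379,216). Spindle top is near (62,164) in the wrist view and (421,458) in the scene crop.

```bash
python3 - <<'E'
from h import *;import pickle
np.set_printoptions(precision=4,suppress=True)
s,d=pickle.load(open("c.pkl","rb"));w,a,b=d["wrist"],d["side"],d["scene"]
W=lambda u,v,z:onz(w,(u/1.5-.2,v/1.5-.2),z,s)
hsv=cv2.cvtColor(w["pixels"],cv2.COLOR_RGB2HSV)
m=cv2.inRange(hsv,(3,90,40),(18,255,255));m[:100]=0;m[190:]=0;m[:,:200]=0;m[:,300:]=0
cs,h=cv2.findContours(m,cv2.RETR_CCOMP,cv2.CHAIN_APPROX_NONE)
for c,hh in zip(cs,h[0]):
    if len(c)>60:print(len(c),hh[3],cv2.boundingRect(c),cv2.fitEllipse(c))
L=W(328,216,.048);R=W(431,216,.048);print("roll",W(379.5,216,.048),np.linalg.norm(L-R))
print("top,bot edge",W(379.5,168,.048),W(379.5,270,.048),W(379.5,270,.0))
rs=[ray(w,(62/1.5-.2,164/1.5-.2),s),ray(a,(529/1.5-.2,233/1.5-.2)),ray(b,(123.2,277))]
print("spin",tri(rs),W(62,164,.093))
print("slot",W(121,125,.025),W(93,224,.025))
E
python3 - <<'E'
from h import *;import pickle
s,d=pickle.load(open("c.pkl","rb"))
# spindle brightness blobs (top face lighter than grey base)
for n,x,y,w,h in(("wrist",20,85,80,50),("scene",100,260,60,60),("side",320,130,70,60)):
    g=cv2.cvtColor(d[n]["pixels"],cv2.COLOR_RGB2GRAY)[y:y+h,x:x+w]
    print(n);print(g[::2,::2] if n!="wrist" else g[::3,::3])
E
```

```text
190 -1 (219, 113, 68, 67) ((252.25262451171875, 145.91452026367188), (65.79166412353516, 66.40365600585938), 94.77098083496094)
125 10 (231, 124, 44, 45) ((252.12600708007812, 145.69383239746094), (42.56542205810547, 43.407814025878906), 4.424385070800781)
roll [ 0.4684 -0.1058  0.048 ] 0.06446014592831593
top,bot edge [ 0.4389 -0.1111  0.048 ] [ 0.5024 -0.0998  0.048 ] [ 0.5133 -0.0979  0.    ]
spin (array([ 0.4578, -0.3137,  0.0902]), [np.float64(3.1), np.float64(1.6), np.float64(2.2)]) [ 0.4585 -0.3074  0.093 ]
slot [ 0.4304 -0.3083  0.025 ] [ 0.5088 -0.3271  0.025 ]
wrist
[[147 144 146 146 146 146 146 146 146 148 146 146 146 146 146 145 146 137
  112  58  83 111 111 146 149 150 148]
 [146 145 144 146 145 146 146 144 147 144 146 147 147 145 148 147 148 110
  112  49  54  51  96 131 150 151 150]
 [146 145 145 145 144 148 146 145 146 146 148 146 148 146 146 147 131 112
   67  52  53  52  56  66 149 150 150]
 [146 145 148 148 144 148 129 103  98  90  90  92  93  96 103 105  97 102
   67  57  51  55  52 115 148 149 150]
 [143 146 146 147 144 116 135 129 120 105  87  88  88  88  89  88
[... 4658 characters left out ...]
8]
 [103 103 105 106 105 103 104 108 105 107 105 105 107 106 106 107 107 108
  110 107 109 109 108 108 107 108 109 111 109 103]
 [105 106 102 105 105 104 104 105 105 106 106 107 106 106 105 106 107 110
  109 108 108 109 108 109 108 109 107 101  72  61]
 [104 103 102 105 105 104 105 104 105 105 106 105 106 107 107 106 106 108
  108 108 107 108 109 108 105  93  64  59  55  65]
 [104 105 105 104 104 105 105 104 105 106 106 107 107 107 107 107 107 108
  110 107 108 105 105  75  61  57  52  59 177 168]]
side
[[ 30  27  42 ...  91 108 116]
 [ 30  28  35 ...  91  93  93]
 [ 29  35  36 ... 121  98  90]
 ...
 [163 159 163 ... 164 164 167]
 [163 164 161 ... 164 169 166]
 [162 158 162 ... 164 166 165]]
```

```bash
cat >> h.py <<'E'
def cent(im,box,lo,hi=256):
    x,y,w,h=box;g=cv2.cvtColor(im["pixels"],cv2.COLOR_RGB2GRAY)[y:y+h,x:x+w]
    n,l,st,c=cv2.connectedComponentsWithStats(((g>=lo)&(g<hi)).astype(np.uint8))
    i=1+np.argmax(st[1:,4]);return c[i]+[x,y],st[i]
def togo(s,p):
    R=Ro.from_rotvec(s["tool_rot"]).as_matrix();return R.T@(np.array(p)-s["position"])/.06
E
python3 - <<'E'
from h import *;import pickle
np.set_printoptions(precision=4,suppress=True)
s,d=pickle.load(open("c.pkl","rb"));w,a,b=d["wrist"],d["side"],d["scene"]
p=onz(w,(252.2,145.9),.048,s);print("roll",p,"togo",togo(s,np.r_[p[:2],.029]))
c1,t1=cent(w,(20,90,40,40),160);c2,t2=cent(b,(112,268,24,24),122);print(c1,t1,c2,t2)
print(tri([ray(w,c1,s),ray(b,c2)]),onz(w,c1,.093,s),onz(b,c2,.093))
E
```

```text
roll [ 0.4704 -0.106   0.048 ] togo [ 0.636  -0.0055  2.4828]
[ 37.5556 109.3681] [ 10   8  16  23 288] [122.2923 277.0308] [ 6  5 10  9 65]
(array([ 0.4574, -0.3155,  0.0913]), [np.float64(2.3), np.float64(2.3)]) [ 0.459  -0.3122  0.093 ] [ 0.456  -0.3168  0.093 ]
```

Emit:
send_rows --newtons 30 --steps '[{"tx": 0.64,"ty": 0,"tz": 0,"turn": 0,"grip": 1},{"tx": 0,"ty": 0,"tz": 0.7,"turn": 0,"grip": 1},{"tx": 0,"ty": 0,"tz": 0.8,"turn": 0,"grip": 1},{"tx": 0,"ty": 0,"tz": 0.7,"turn": 0,"grip": 1},{"tx": 0,"ty": 0,"tz": 0.28,"turn": 0,"grip": 1},{"tx": 0,"ty": 0,"tz": 0,"turn": 0,"grip": 1},{"tx": 0,"ty": 0,"tz": 0,"turn": 0,"grip": 0.5},{"tx": 0,"ty": 0,"tz": 0,"turn": 0,"grip": 0.5},{"tx": 0,"ty": 0,"tz": 0,"turn": 0,"grip": 0.5},{"tx": 0,"ty": 0,"tz": 0,"turn": 0,"grip": 0.5},{"tx": 0,"ty": 0,"tz": 0,"turn": 0,"grip": 0.5},{"tx": 0,"ty": 0,"tz": 0,"turn": 0,"grip": 0.5}]'

```text
time: 11.55
position: [0.47, -0.1067, 0.0307]
tool_rot: [-0.274, 3.128, -0.001]
ft_force: [-0.6, 0.8, 6.1]
grip_width: 0.764
grip_force: 30.0
```

Emit:
send_rows --steps '[{"tx": 0,"ty": 0,"tz": -0.4,"turn": 0,"grip": 0.5},{"tx": 0,"ty": 0,"tz": -0.8,"turn": 0,"grip": 0.5},{"tx": 0,"ty": 0,"tz": -1,"turn": 0,"grip": 0.5},{"tx": 0,"ty": 0,"tz": -1,"turn": 0,"grip": 0.5},{"tx": 0.03,"ty": -0.68,"tz": 0,"turn": 0,"grip": 0.5},{"tx": 0.03,"ty": -0.68,"tz": 0,"turn": 0,"grip": 0.5},{"tx": 0.03,"ty": -0.68,"tz": 0,"turn": 0,"grip": 0.5},{"tx": 0.04,"ty": -0.68,"tz": 0,"turn": 0,"grip": 0.5},{"tx": 0.04,"ty": -0.66,"tz": 0,"turn": 0,"grip": 0.5},{"tx": 0,"ty": 0,"tz": 0,"turn": 0,"grip": 0.5},{"tx": 0,"ty": 0,"tz": 0,"turn": 0,"grip": 0.5}]'

```text
time: 12.92
position: [0.4941, -0.3071, 0.2209]
tool_rot: [0.274, -3.129, -0.002]
ft_force: [0.6, 0.1, -1.4]
grip_width: 0.761
grip_force: 30.0
```

```bash
python3 - <<'E'
from h import *;from bench import ctrl;import pickle
np.set_printoptions(precision=4,suppress=True)
s=ctrl.get_state();d={"wrist":ctrl.get_image("wrist")};pickle.dump((s,d),open("d.pkl","wb"))
w=d["wrist"];print(s["position"])
c,t=cent(w,(210,100,90,90),160);print(c,t)
p=onz(w,c,.093,s);print("spin",p,togo(s,np.r_[p[:2],.14]))
cv2.imwrite("pics/w7.png",cv2.resize(w["pixels"][:,:,::-1],(768,576)))
E
```

```text
[ 0.4941 -0.3071  0.2209]
[291.125  172.0208] [ 68  57  22  26 192]
spin [ 0.4741 -0.2732  0.093 ] [0.2286 0.6119 1.3489]
```

View pics/w7.png

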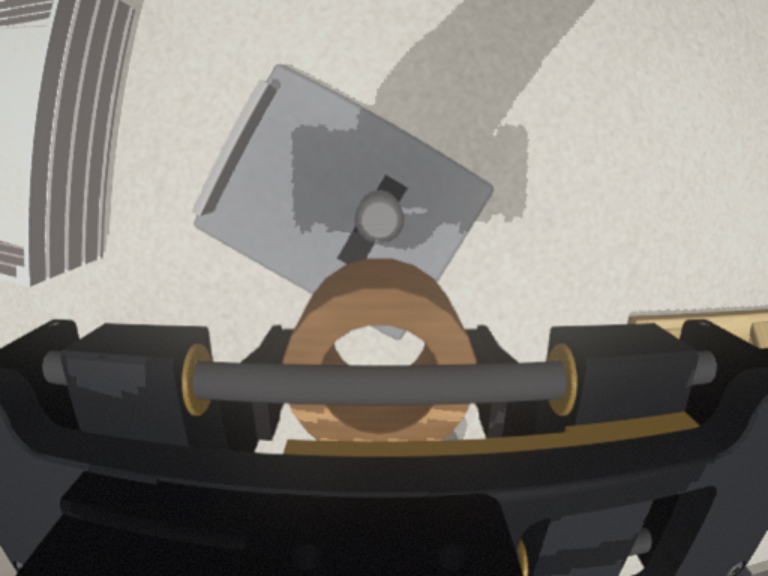

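The spindle top is at about (380,215), which is almost the pixel where the roll was measured. I'll refine that.

```bash
python3 - <<'E'
from h import *;import pickle
np.set_printoptions(precision=4,suppress=True)
s,d=pickle.load(open("d.pkl","rb"));w=d["wrist"]
g=cv2.cvtColor(w["pixels"],cv2.COLOR_RGB2GRAY);print(g[122:164:2,232:276:2])
for lo in(105,115,125,135):print(lo,cent(w,(240,130,27,28),lo))
for uv in((253.2,143.2),):
    p=onz(w,uv,.093,s);print(p,togo(s,np.r_[p[:2],.14])*60)
E
```

```text
[[117 114 116 116 114 116 115 115 115 115 113  55  55  57  55  55  55  68
  106 118 117 119]
 [117 117 115 115 116 115 115 115 113 116  74  54  56  54  55  57  55  56
   56  84 116 117]
 [115 117 117 116 115 116 116 115 114 109  63  68  58  55  54  54  55  56
   53  64 114 116]
 [117 117 116 116 115 115 115 101  91  91  92  93  90  85  61  55  53  53
   55 103 117 117]
 [118 118 118 116 114 110  91  90  95  97  98 100  96  94  91  68  55  56
   78 116 118 116]
 [117 117 116 116 114  93  93 100 106 108 110 110 106 102 100  92  64  56
  110 116 117 117]
 [118 117 115 116 100  96 102 110 117 120 121 123 119 115 110 102  91  91
  115 116 116 115]
 [115 115 117 115  96 103 112 121 140 144 146 147 141 134 117 108  99 100
  114 114 116 115]
 [115 115 114 102  98 109 128 143 144 144 143 142 143 144 140 117 108  96
  141 120 116 124]
 [114 114 115  94 104 117 144 145 144 144 144 145 145 144 145 140 111  98
  129 157 154 155]
 [114 115 110  96 109 132 144 143 143 144 145 145 144 146 145 147 120 104
   97 129 135 129]
 [114 114 104  97 111 144 145 144 145 145 145 145 146 146 147 145 133 108
   
[... 529 characters left out ...]
7 148 143 112 102  95 113
  117 116 118 118]
 [108  69  70  71  69  76  95 100 105 116 127 120 111 102  97  93 109 117
  118 118 118 117]
 [ 76  70  70  69  69  68  76  84  88 120 103  98  96  93  98 116 116 117
  118 117 118 117]
 [ 69  67  70  69  69  67  67  69  71 138 125 110 116 117 118 117 117 119
  118 115 116 120]]
105 (array([252.7757, 144.6986]), array([  0,   1,  27,  27, 584], dtype=int32))
115 (array([252.6755, 145.4612]), array([  1,   3,  25,  25, 490], dtype=int32))
125 (array([252.596 , 146.0045]), array([  1,   4,  24,  24, 448], dtype=int32))
135 (array([252.6005, 146.1889]), array([  1,   5,  24,  23, 413], dtype=int32))
[ 0.4535 -0.3134  0.093 ] [40.9616  0.6892 80.8985]
```

Emit:
send_rows --steps '[{"tx": 0.32,"ty": 0.01,"tz": 0,"turn": 0,"grip": 0.5},{"tx": 0.315,"ty": 0,"tz": 0,"turn": 0,"grip": 0.5},{"tx": 0,"ty": 0,"tz": 0.7,"turn": 0,"grip": 0.5},{"tx": 0,"ty": 0,"tz": 0.7,"turn": 0,"grip": 0.5},{"tx": 0,"ty": 0,"tz": 0,"turn": 0,"grip": 0.5},{"tx": 0,"ty": 0,"tz": 0.1,"turn": 0,"grip": 0.5},{"tx": 0,"ty": 0,"tz": 0.1,"turn": 0,"grip": 0.5},{"tx": 0,"ty": 0,"tz": 0.1,"turn": 0,"grip": 0.5},{"tx": 0,"ty": 0,"tz": 0.1,"turn": 0,"grip": 0.5},{"tx": 0,"ty": 0,"tz": 0,"turn": 0,"grip": 0.5}]'

```text
time: 14.22
position: [0.4563, -0.3139, 0.1131]
tool_rot: [0.274, -3.129, -0.001]
ft_force: [-0.5, -0.0, -1.6]
grip_width: 0.756
grip_force: 30.0
```

The spindle is inside the hole with no side force. I'll keep lowering.

Emit:
send_rows --steps '[{"tx": 0,"ty": 0,"tz": 0.15,"turn": 0,"grip": 0.5},{"tx": 0,"ty": 0,"tz": 0.15,"turn": 0,"grip": 0.5},{"tx": 0,"ty": 0,"tz": 0.15,"turn": 0,"grip": 0.5},{"tx": 0,"ty": 0,"tz": 0.15,"turn": 0,"grip": 0.5},{"tx": 0,"ty": 0,"tz": 0.15,"turn": 0,"grip": 0.5},{"tx": 0,"ty": 0,"tz": 0.13,"turn": 0,"grip": 0.5},{"tx": 0,"ty": 0,"tz": 0,"turn": 0,"grip": 0.5}]'

```text
time: 15.1
position: [0.4561, -0.3138, 0.0599]
tool_rot: [0.274, -3.128, -0.001]
ft_force: [-0.6, -0.8, -1.0]
grip_width: 0.76
grip_force: 30.0
```

Emit:
send_rows --steps '[{"tx": 0,"ty": 0,"tz": 0.04,"turn": 0,"grip": 0.5},{"tx": 0,"ty": 0,"tz": 0.04,"turn": 0,"grip": 0.5},{"tx": 0,"ty": 0,"tz": 0.02,"turn": 0,"grip": 0.5},{"tx": 0,"ty": 0,"tz": 0,"turn": 0,"grip": 0.5}]'

```text
time: 15.6
position: [0.4568, -0.3142, 0.0557]
tool_rot: [-0.274, 3.129, -0.0]
ft_force: [-2.4, 1.1, 3.8]
grip_width: 0.764
grip_force: 30.0
```

Emit:
send_rows --newtons 10 --steps '[{"tx": 0,"ty": 0,"tz": -0.03,"turn": 0,"grip": 0.5},{"tx": 0,"ty": 0,"tz": 0,"turn": 0,"grip": 0.9},{"tx": 0,"ty": 0,"tz": 0,"turn": 0,"grip": 1},{"tx": 0,"ty": 0,"tz": 0,"turn": 0,"grip": 1},{"tx": 0,"ty": 0,"tz": 0,"turn": 0,"grip": 1},{"tx": 0,"ty": 0,"tz": -0.4,"turn": 0,"grip": 1},{"tx": 0,"ty": 0,"tz": -0.8,"turn": 0,"grip": 1},{"tx": 0,"ty": 0,"tz": -1,"turn": 0,"grip": 1},{"tx": 0,"ty": 0,"tz": -0.6,"turn": 0,"grip": 1},{"tx": -0.6,"ty": 0,"tz": 0,"turn": 0,"grip": 1},{"tx": 0,"ty": 0,"tz": 0,"turn": 0,"grip": 1}]'

```text
time: 16.98
position: [0.4945, -0.3062, 0.2248]
tool_rot: [-0.279, 3.127, 0.0]
ft_force: [-0.5, 0.0, 0.5]
grip_width: 0.999
grip_force: 0.0
```

```bash
python3 - <<'E'
from h import *;from bench import ctrl;import pickle
np.set_printoptions(precision=4,suppress=True)
s=ctrl.get_state();d={n:ctrl.get_image(n) for n in("wrist","scene","side")};pickle.dump((s,d),open("e.pkl","wb"))
w=d["wrist"]
hsv=cv2.cvtColor(w["pixels"],cv2.COLOR_RGB2HSV)
m=cv2.inRange(hsv,(3,90,40),(18,255,255));m[:80]=0;m[205:]=0;m[:,:180]=0;m[:,330:]=0
for c in cv2.findContours(m,cv2.RETR_EXTERNAL,cv2.CHAIN_APPROX_NONE)[0]:
    if len(c)>60:
        e=cv2.fitEllipse(c);p=onz(w,e[0],.073,s);print(e,"roll",p,togo(s,p))
print(s["position"])
o=[w["pixels"][70:210,170:340]]
for n in("scene","side"):
    c=np.round(proj(d[n],(.457,-.314,.06))).astype(int);o.append(d[n]["pixels"][c[1]-30:c[1]+30,c[0]-36:c[0]+36])
cv2.imwrite("pics/v8.png",np.hstack([cv2.resize(x,(264,220))[:,:,::-1] for x in o]))
E
```

```text
((251.35044860839844, 141.34214782714844), (61.693546295166016, 61.91367721557617), 85.73127746582031) roll [ 0.4552 -0.3145  0.073 ] [ 0.6728 -0.0207  2.5296]
[ 0.4945 -0.3062  0.2248]
```

View pics/v8.png

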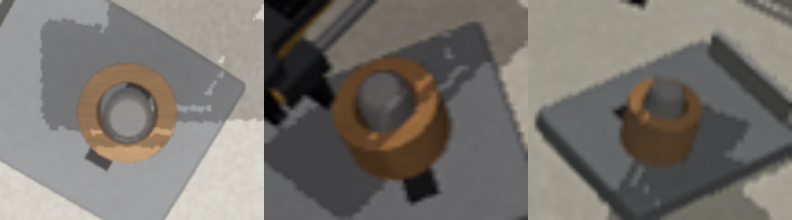

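The roll is seated flat over the spindle: round top, level in all views, centre about (0.455,-0.3145). On to the cap.

Emit:
send_rows --steps '[{"tx": -0.17,"ty": 0.97,"tz": -0.1,"turn": 0,"grip": 1},{"tx": -0.17,"ty": 0.97,"tz": -0.1,"turn": 0,"grip": 1},{"tx": -0.17,"ty": 0.97,"tz": -0.1,"turn": 0,"grip": 1},{"tx": -0.17,"ty": 0.97,"tz": -0.1,"turn": 0,"grip": 1},{"tx": -0.17,"ty": 0.97,"tz": 0,"turn": 0,"grip": 1},{"tx": -0.18,"ty": 0.97,"tz": 0,"turn": 0,"grip": 1},{"tx": -0.18,"ty": 0.97,"tz": 0,"turn": 0,"grip": 1},{"tx": -0.18,"ty": 0.97,"tz": 0,"turn": 0,"grip": 1},{"tx": -0.18,"ty": 0.97,"tz": 0,"turn": 0,"grip": 0.6},{"tx": -0.18,"ty": 0.97,"tz": 0,"turn": 0,"grip": 0.6},{"tx": -0.18,"ty": 0.97,"tz": 0,"turn": 0,"grip": 0.6},{"tx": -0.18,"ty": 0.97,"tz": 0,"turn": 0,"grip": 0.6}]'

```text
time: 18.62
position: [0.4958, 0.4022, 0.2482]
tool_rot: [-0.271, 3.13, -0.002]
ft_force: [1.2, 0.6, -0.6]
grip_width: 0.648
grip_force: 0.0
```

Emit:
send_rows --steps '[{"tx": 0,"ty": 0,"tz": 0.6,"turn": 0,"grip": 0.6},{"tx": 0,"ty": 0,"tz": 0,"turn": 0,"grip": 0.6},{"tx": 0,"ty": 0,"tz": 0,"turn": 0,"grip": 0.6}]'

```text
time: 19.0
position: [0.4964, 0.4004, 0.2133]
tool_rot: [-0.27, 3.129, -0.001]
ft_force: [-0.1, 0.4, 1.2]
grip_width: 0.6
grip_force: 0.0
```

```bash
python3 - <<'E'
from h import *;from bench import ctrl;import pickle
np.set_printoptions(precision=4,suppress=True)
s=ctrl.get_state();d={n:ctrl.get_image(n) for n in("wrist",)};pickle.dump((s,d),open("f.pkl","wb"))
w=d["wrist"];print(s["position"],s["tool_rot"])
g=cv2.cvtColor(w["pixels"],cv2.COLOR_RGB2GRAY)
print(proj(w,(.459,.396,.069),s))
cv2.imwrite("pics/w9.png",cv2.resize(w["pixels"][60:240,150:360,::-1],(700,600)))
E
```

```text
[0.4964 0.4004 0.2133] [-0.2701  3.1292 -0.0014]
[254.8274 144.7255]
```

View pics/w9.png

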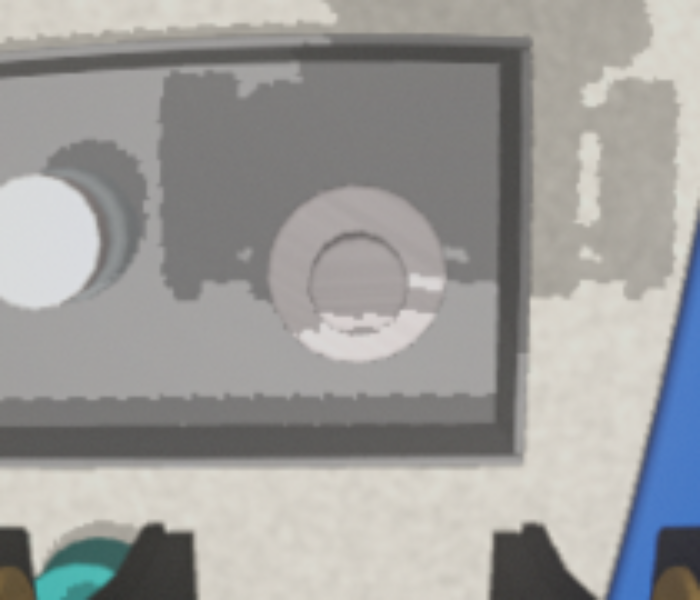

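The cap body is centred at (358,273) and its knob at (358,282) in the crop. The jar is at the left edge, and the bin wall is well clear of the planned finger opening.

```bash
python3 - <<'E'
from h import *;import pickle
np.set_printoptions(precision=4,suppress=True)
s,d=pickle.load(open("f.pkl","rb"));w=d["wrist"]
for uv,z in(((256.9,144.1),.069),((256.9,141.6),.034)):
    p=onz(w,uv,z,s);print(p,togo(s,np.r_[p[:2],.053]))
s,d=pickle.load(open("d.pkl","rb"));p=onz(d["wrist"],(252.6,146.1),.093,s);print("spindle",p,s["position"])
E
```

```text
[0.458  0.3979 0.069 ] [0.6396 0.0713 2.6705]
[0.4589 0.3985 0.034 ] [0.6239 0.0782 2.6705]
spindle [ 0.4563 -0.3135  0.093 ] [ 0.4941 -0.3071  0.2209]
```

Emit:
send_rows --newtons 30 --steps '[{"tx": 0.63,"ty": 0.07,"tz": 0,"turn": 0,"grip": 0.6},{"tx": 0,"ty": 0,"tz": 0.8,"turn": 0,"grip": 0.6},{"tx": 0,"ty": 0,"tz": 0.8,"turn": 0,"grip": 0.6},{"tx": 0,"ty": 0,"tz": 0.7,"turn": 0,"grip": 0.6},{"tx": 0,"ty": 0,"tz": 0.35,"turn": 0,"grip": 0.6},{"tx": 0,"ty": 0,"tz": 0,"turn": 0,"grip": 0.6},{"tx": 0,"ty": 0,"tz": 0,"turn": 0,"grip": 0.2},{"tx": 0,"ty": 0,"tz": 0,"turn": 0,"grip": 0.2},{"tx": 0,"ty": 0,"tz": 0,"turn": 0,"grip": 0.2},{"tx": 0,"ty": 0,"tz": 0,"turn": 0,"grip": 0.2},{"tx": 0,"ty": 0,"tz": 0,"turn": 0,"grip": 0.2}]'

```text
time: 20.42
position: [0.4582, 0.3999, 0.0547]
tool_rot: [-0.274, 3.128, 0.001]
ft_force: [-0.2, -1.3, 5.9]
grip_width: 0.331
grip_force: 30.0
```

Emit:
send_rows --steps '[{"tx": 0,"ty": 0,"tz": -0.3,"turn": 0,"grip": 0.2},{"tx": 0,"ty": 0,"tz": -0.8,"turn": 0,"grip": 0.2},{"tx": 0,"ty": 0,"tz": -0.9,"turn": 0,"grip": 0.2},{"tx": 0,"ty": 0,"tz": -0.9,"turn": 0,"grip": 0.2},{"tx": 0,"ty": 0,"tz": -0.4,"turn": 0,"grip": 0.2},{"tx": 0,"ty": 0,"tz": 0,"turn": 0,"grip": 0.2}]'

```text
time: 21.18
position: [0.458, 0.4005, 0.2544]
tool_rot: [-0.274, 3.125, 0.004]
ft_force: [-0.2, 0.2, -2.1]
grip_width: 0.339
grip_force: 30.0
```

Emit:
send_rows --steps '[{"tx": 0.08,"ty": -0.46,"tz": 0,"turn": 0,"grip": 0.2},{"tx": 0.18,"ty": -0.95,"tz": 0,"turn": 0,"grip": 0.2},{"tx": 0.18,"ty": -0.95,"tz": 0,"turn": 0,"grip": 0.2},{"tx": 0.18,"ty": -0.95,"tz": 0,"turn": 0,"grip": 0.2},{"tx": 0.18,"ty": -0.95,"tz": 0,"turn": 0,"grip": 0.2},{"tx": 0.18,"ty": -0.95,"tz": 0,"turn": 0,"grip": 0.2},{"tx": 0.18,"ty": -0.95,"tz": 0,"turn": 0,"grip": 0.2},{"tx": 0.18,"ty": -0.95,"tz": 0,"turn": 0,"grip": 0.2},{"tx": 0.18,"ty": -0.95,"tz": 0,"turn": 0,"grip": 0.2},{"tx": 0.18,"ty": -0.95,"tz": 0,"turn": 0,"grip": 0.2},{"tx": 0.18,"ty": -0.95,"tz": 0,"turn": 0,"grip": 0.2},{"tx": 0,"ty": 0,"tz": 0,"turn": 0,"grip": 0.2}]'

```text
time: 22.68
position: [0.4477, -0.2136, 0.2495]
tool_rot: [0.259, -3.127, 0.001]
ft_force: [-0.4, 0.6, -1.6]
grip_width: 0.336
grip_force: 30.0
```

```bash
python3 - <<'E'
from h import *;from bench import ctrl
s=ctrl.get_state();print(s["position"],s["tool_rot"],togo(s,(.4563,-.3139,.15)))
E
```

```text
[ 0.4477111  -0.2135953   0.24952264] [ 2.59262273e-01 -3.12715188e+00  5.22375213e-04] [ 0.12792953 -1.67245244  1.65924095]
```

Emit:
send_rows --steps '[{"tx": 0.04,"ty": -0.56,"tz": 0,"turn": 0,"grip": 0.2},{"tx": 0.04,"ty": -0.56,"tz": 0,"turn": 0,"grip": 0.2},{"tx": 0.04,"ty": -0.55,"tz": 0,"turn": 0,"grip": 0.2},{"tx": 0,"ty": 0,"tz": 0.6,"turn": 0,"grip": 0.2},{"tx": 0,"ty": 0,"tz": 0.6,"turn": 0,"grip": 0.2},{"tx": 0,"ty": 0,"tz": 0,"turn": 0,"grip": 0.2},{"tx": 0,"ty": 0,"tz": 0,"turn": 0,"grip": 0.2}]'

```text
time: 23.55
position: [0.461, -0.308, 0.1802]
tool_rot: [-0.275, 3.129, -0.0]
ft_force: [0.3, 0.1, -0.2]
grip_width: 0.338
grip_force: 30.0
```

```bash
python3 - <<'E'
from h import *;from bench import ctrl
s=ctrl.get_state();print(s["position"],s["tool_rot"],togo(s,(.4563,-.3139,.1437)))
E
```

```text
[ 0.46104089 -0.3080261   0.18021777] [-2.75261173e-01  3.12898496e+00 -1.06210425e-04] [ 0.09520732 -0.08253052  0.60858992]
```

Emit:
send_rows --steps '[{"tx": 0.095,"ty": -0.083,"tz": 0,"turn": 0,"grip": 0.2},{"tx": 0,"ty": 0,"tz": 0.3,"turn": 0,"grip": 0.2},{"tx": 0,"ty": 0,"tz": 0.2,"turn": 0,"grip": 0.2},{"tx": 0,"ty": 0,"tz": 0.1,"turn": 0,"grip": 0.2},{"tx": 0,"ty": 0,"tz": 0.1,"turn": 0,"grip": 0.2},{"tx": 0,"ty": 0,"tz": 0.05,"turn": 0,"grip": 0.2},{"tx": 0,"ty": 0,"tz": 0,"turn": 0,"grip": 0.2},{"tx": 0,"ty": 0,"tz": 0,"turn": 0,"grip": 0.2}]'

```text
time: 24.55
position: [0.456, -0.3146, 0.1349]
tool_rot: [-0.274, 3.129, -0.001]
ft_force: [-0.8, -0.4, -0.5]
grip_width: 0.337
grip_force: 30.0
```

The cap is over the spindle end with about 9 mm of entry and no force. I'll lower it the last 11 mm.

Emit:
send_rows --steps '[{"tx": 0,"ty": 0,"tz": 0.05,"turn": 0,"grip": 0.2},{"tx": 0,"ty": 0,"tz": 0.05,"turn": 0,"grip": 0.2},{"tx": 0,"ty": 0,"tz": 0.05,"turn": 0,"grip": 0.2},{"tx": 0,"ty": 0,"tz": 0.03,"turn": 0,"grip": 0.2},{"tx": 0,"ty": 0,"tz": 0.03,"turn": 0,"grip": 0.2},{"tx": 0,"ty": 0,"tz": 0,"turn": 0,"grip": 0.2}]'

```text
time: 25.3
position: [0.4559, -0.3145, 0.1238]
tool_rot: [-0.274, 3.129, 0.0]
ft_force: [-3.1, 2.0, 9.0]
grip_width: 0.336
grip_force: 30.0
```

Contact is at the expected height. I'll release and back off.

Emit:
send_rows --newtons 10 --steps '[{"tx": 0,"ty": 0,"tz": -0.03,"turn": 0,"grip": 0.2},{"tx": 0,"ty": 0,"tz": 0,"turn": 0,"grip": 0.6},{"tx": 0,"ty": 0,"tz": 0,"turn": 0,"grip": 0.7},{"tx": 0,"ty": 0,"tz": 0,"turn": 0,"grip": 0.7},{"tx": 0,"ty": 0,"tz": 0,"turn": 0,"grip": 0.7},{"tx": 0,"ty": 0,"tz": -0.4,"turn": 0,"grip": 0.7},{"tx": 0,"ty": 0,"tz": -0.8,"turn": 0,"grip": 0.7},{"tx": 0,"ty": 0,"tz": -0.8,"turn": 0,"grip": 0.7},{"tx": -0.8,"ty": 0.3,"tz": 0,"turn": 0,"grip": 0.7},{"tx": 0,"ty": 0.9,"tz": 0,"turn": 0,"grip": 0.7},{"tx": 0,"ty": 0.9,"tz": 0,"turn": 0,"grip": 0.7},{"tx": 0,"ty": 0,"tz": 0,"turn": 0,"grip": 0.7}]'

```text
time: 26.8
position: [0.4815, -0.1771, 0.2438]
tool_rot: [-0.286, 3.128, 0.003]
ft_force: [0.2, -0.5, 1.2]
grip_width: 0.692
grip_force: 0.0
```

```bash
python3 - <<'E'
from h import *;from bench import ctrl
d={n:ctrl.get_image(n) for n in("wrist","scene","side")};o=[]
for n in("scene","side"):
    c=np.round(proj(d[n],(.457,-.314,.07))).astype(int);o.append(d[n]["pixels"][c[1]-40:c[1]+35,c[0]-36:c[0]+36])
o.append(d["side"]["pixels"][100:330,100:340])
cv2.imwrite("pics/v10.png",np.hstack([cv2.resize(x,(264,275))[:,:,::-1] for x in o]))
E
```

```text
(no output)
```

View pics/v10.png

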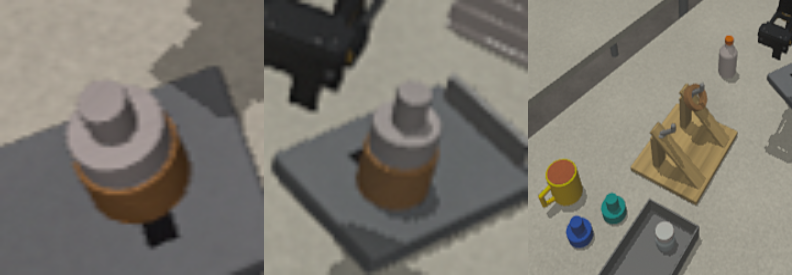

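The cap sits flush and upright on the seated roll at about (125,130) in the left crop. The narrow roll, jar and glue bottle are in place, and the gripper is clear.

```bash
python3 -c "
from bench import ctrl;print(ctrl.close_job())"
```

```text
the job is handed in; nothing more can be done
None
```

The job is handed in at about 27 s of robot time: in the last pictures the wide roll lies flat over the spindle with the cap upright and flush on it, and the narrow roll, jar and glue bottle are undisturbed; no verdict was returned, and I viewed 12 pictures, two over the limit of 10.

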